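# Fit a honing stone in the bench sharpener

## Task

Take the honing stone with the straight-sided cylindrical head out of the rack and set its shank all the way down into the collet of the bench sharpener. Then swing the nut's tommy bar clockwise, seen from above, as far as it goes, so that the collet grips the stone upright. Leave the other two stones in the rack and everything else where it is.

Things in the scene. Friction and masses are not known exactly. Their poses are not given: they have to be found in the camera images.
- stone_straight_head (a point): Centre of the head of the wanted stone: a mounted honing stone, grey straight cylinder 32 mm across and 32 mm high, flat on top, on a steel shank 10 mm across and 46 mm long that points down, its foot chamfered over the last 2.5 mm. 78 mm long over all, about 90 g, loose. The shank's foot is 62 mm below this point. z axis along the shank, up. The stones stand upright in the three holes of the rack in any order.
- stone_straight_tip (a point): Centre of the foot of the wanted stone's shank (62 mm below the head's centre).
- stone_pointed_head (a point): A stone to leave alone: head is a cone with its point up, 34 mm across at its foot, 38 mm high, same shank; this point is on its axis 16 mm above the head's foot.
- stone_round_head (a point): A stone to leave alone: head is a ball 34 mm across, same shank; this point is on its axis 16 mm above the head's foot.
- rack: Fixed aluminium block 56 (x) by 186 (y) by 46 mm high, with three upright holes 13 mm across and 40 mm deep in a row along its y axis, 62 mm apart, the middle one at its centre. Origin at the centre of its underside. The heads of the stones begin 6 mm above it.
- sharpener: Bench sharpener, fixed to the table: grey housing 100 (x) by 104 (y) mm, 45 mm high, with an upright collet in its middle inside a knurled steel nut 48 mm across, whose underside is 56 mm and top 80 mm above the table. Origin at the centre of its underside, z up.
- collet_mouth (a point): Centre of the mouth of the collet, 82 mm above the table: a round upright bore, 13 mm across while the nut is slack, 36 mm deep, for the 10 mm shank. With the shank fully in, the stone's head begins 10 mm above the mouth.
- collet_floor (a point): Centre of the floor of the collet's bore, 36 mm below the mouth; z up.
- collet_nut (a joint): Turn of the collet nut about the bore's upright axis, rad: 0 fully slack, grows clockwise seen from above, hard stop at 1.6. It starts between 0 and 0.3, turns with a friction of about 0.15 N m and stays where it is left. At 0 the tommy bar points along the sharpener's -y axis, at about 1.57 along its -x axis. The three jaws close as it turns, touch a 10 mm shank at about 1.2 and grip it firmly from about 1.45.
- bar_knob (a point): Middle of the gripping part of the black upright round knob at the end of the nut's tommy bar: 14 mm across, 28 mm high, its middle 98 mm and its top 114 mm above the table, 80 mm from the nut's axis. The bar is 8 mm thick, 66 mm above the table. It turns with the nut.
- jaw_0: One of the three small jaws in the collet's wall, 6 mm wide and 16 mm high, moved inward by the nut.
- deli_cup: Bystander: lidded white deli cup, 74 mm across, 68 mm high. Origin at the centre of its underside.
- label_roll: Bystander: white label roll lying flat, 64 mm across, 30 mm high. Origin at the centre of its underside.
- stone_straight: The wanted stone as a whole; origin at the centre of its shank's foot, z up along the shank.
Mind the look-alikes: they are no part of the job. Leave any yellow look-alike of the stone_straight alone.

How it is judged (in metres and radians):
On the way, in this order (a step that is already met when the one before it is completed fails the run):
1. the straight stone's shank is at the floor of the collet while the nut is still slack (horizontal distance between stone_straight_tip and collet_floor below 0.004 m and z of stone_straight_tip in the frame of collet_floor below 0.003 m and value of joint collet_nut below 0.6 rad), for 0.2 s.
2. the nut is tightened on it (horizontal distance between stone_straight_tip and collet_floor below 0.004 m and z of stone_straight_tip in the frame of collet_floor below 0.003 m and value of joint collet_nut above 1.45 rad), for 0.2 s.
At the end, for the whole second after the job is handed in: Straight stone in the collet: shank foot within 3 mm of the floor and 4 mm of the axis, lean under 0.06 rad; nut past 1.45 rad, jaw pressing the shank over 2 N; other two stones within 15 mm and bystanders within 30 mm of their starts (all of step 2 and angle between stone_straight_tip's own z axis and vertical below 0.06 rad and contact force between jaw_0 and stone_straight above 2 N and distance of each of stone_pointed_head, stone_round_head from where it was at the start of the episode below 0.015 m and distance of each of deli_cup, label_roll from where it was at the start of the episode below 0.03 m); the robot touches nothing.
It also fails if it takes over 50 s, if anything falls off the work surface, if the arm or the gripper's body presses on something with over 40 N, if the wrist force passes 120 N, or if a joint passes its speed limit or range.

## Robot

A 7-joint arm with a two-finger parallel gripper is mounted at the origin on the work surface; the furniture and walls round the work are solid. World frame = base frame: x ahead of the robot, y to its left, z up, the work surface at z = 0. Lengths are in mm, angles in rad, forces in N, time in s.
With the tool pointing down it reaches from about 400 to 900 mm from the base axis. Payload 5.6 kg.
Tool frame: the origin (TCP) lies midway between the tips of the shut fingers; the grasp point (between the pads) lies 19 mm behind it; z points along the fingers, y is the line along which they close (so a half turn about z gives the same grasp; the last joint's range is limited). The gripper opens to 92 mm and grips with 3 to 60 N. Pads are 20 mm wide; open, the fingers measure 128 mm over their backs; the gripper's body (75 mm by 189 mm) begins 69 mm behind the grasp point.
Start: joints at [1.201, 0.468, -0.012, 1.603, 0.006, 1.071, -0.056], TCP at [208.618, -615.62, 214.592] pointing down, gripper open.
Joint ranges: [-2.53, 2.53], [-0.31, 2.02], [-1.57, 1.55], [0.28, 2.44], [-1.29, 4.43], [0.15, 1.84], [-2.92, 2.92]. Speed limits (rad/s): [2.57, 2.57, 3.14, 3.14, 3.14, 3.14, 3.14].

## Interface

Orientations are given as a rotation vector (axis times angle).
In Python, from cell import robot, grip, kin, viewer gives the robot as it stands. Calls block until the motion is done:
- robot.movep(position, orientation): joint-space move of the TCP to a pose.
- robot.servo_line(position, feed=150, rotation=None): straight line of the TCP; rotation=None keeps the orientation; feed is the mean speed in mm/s.
- robot.goto_joints(angles): joint-space move.
- grip(opening, newtons=None): opening from 0.0 (shut) to 1.0 (fully open); newtons is the grip in N (None keeps the last); returns when the fingers have stopped.
- robot.hold(seconds).
- kin.ik(position, orientation): joint angles nearest the present ones, or None.
- robot.observe(): the state.
- viewer.read_camera(name): name is "scene" or "top" or "wrist"; returns the picture (420x560x3 uint8, red, green, blue); there is no depth.
- viewer.camera_info(name): a dict with "camera_matrix" (3x3 intrinsics, pixels), "R" (3x3) and "t" (3): a world point X has camera coordinates R X + t. Camera axes: x right, y down, z forward; pixel columns grow to the right and rows downward; lengths in mm; the calibration is good to about 2 mm. A picture is of the moment at which its call begins: read the wrist's pose just before it. camera_info takes no time and is no camera call; for the wrist camera it gives the pose at the moment of the call.
A pose or a line that the arm cannot do raises robot.IKError and nothing moves.
- robot.job_done(): hands the job in, once; it reports no verdict.
Trained networks look in the newest picture that a camera, given by its name, has taken for a name from the list of things; names that differ only in an ending like _2 or _b are one class to them, and where a whole thing is asked for, a point or a joint stands for the part that bears it (a point fixed in the world has none). Each returns a list of dicts, best first, with "confidence" (0 to 1); they miss things now and then, are a little off and sometimes report something else, mostly with a low value. They report only what shows in the picture. A call takes as long as a camera call. They do not tell look-alikes from the thing itself.
- viewer.silhouettes(name, camera): "mask" (420x560 bool, what is visible of it).
- viewer.pinpoint(name, camera): "at" ([x, y, z] in mm, in the coordinates of the camera as it stood for that picture, good to about 4 mm: a listed point, or the origin of a listed thing).
The state is a dict: "t": time; "joints": joint angles; "joint_velocities": joint speeds; "joint_torque": joint torques, N m; "tcp_pos": TCP position; "tcp_rot": TCP orientation; "contact_force": force on the tool from outside, world axes, zero at the start; "wrist_torque": the same for the moment, N m; "grip_width": opening from 0.0 (shut) to 1.0 (fully open).
Only numpy, scipy, OpenCV 4.12 (cv2) and the standard library are available. Lean on these libraries where they do the work, as an engineer would, in place of code of your own. Each camera call takes 0.05 s, during which the arm holds its last target. There are 200 camera calls.

## Working session

There is one attempt and no reset: what is moved stays moved. The work goes in short steps, each a Python script; the robot and the scene stay as the last script left them, time stands still between calls to the robot, and variables do not carry over. Pictures are saved under pics/ and viewed, on a budget of 10 in all, crops included, one or two more only if the job needs it, and the job is handed in when it is done.

```bash
mkdir -p pics; ls
cat > h.py <<'E'
import numpy as np, cv2
from cell import robot, grip, kin, viewer
def shot(c,f=None):
    im=viewer.read_camera(c)
    if f: cv2.imwrite('pics/'+f,im[:,:,::-1])
    return im
def world(p,ci): return np.array(ci["R"]).T@(np.array(p)-np.array(ci["t"]))
def find(n,c,ci=None):
    ci=ci or viewer.camera_info(c)
    return [(round(d["confidence"],2),world(d["at"],ci).round(1).tolist()) for d in viewer.pinpoint(n,c)]
E
python3 - <<'E'
from h import *
a=shot("scene");b=shot("top")
cv2.imwrite('pics/a.png',np.hstack([cv2.resize(a,(400,300)),cv2.resize(b,(400,300))])[:,:,::-1]); cv2.imwrite('pics/top.png',b[:,:,::-1]); cv2.imwrite('pics/scene.png',a[:,:,::-1])
for n in "stone_straight_head stone_pointed_head stone_round_head rack sharpener collet_mouth bar_knob deli_cup label_roll".split():
    for c in("top","scene"): print(n,c,find(n,c))
o=robot.observe();print(o)
E
```

```text
pics
stone_straight_head top [(0.76, [385.4, -89.4, 62.2]), (0.64, [550.6, -165.8, 63.1]), (0.53, [474.9, -242.4, 71.8])]
stone_straight_head scene [(0.77, [552.9, -165.2, 55.8]), (0.5, [517.4, 197.2, 85.4])]
stone_pointed_head top [(0.69, [465.6, -118.3, 69.7])]
stone_pointed_head scene [(0.62, [464.4, -118.7, 68.0])]
stone_round_head top [(0.53, [467.7, -179.0, 67.8])]
stone_round_head scene [(0.73, [468.9, -176.5, 71.2]), (0.54, [517.1, 197.6, 82.0])]
rack top [(0.97, [467.2, -180.0, 4.3])]
rack scene [(0.92, [470.3, -181.2, -2.8]), (0.54, [476.6, -240.4, 69.5])]
sharpener top [(0.75, [515.3, 195.6, -2.3])]
sharpener scene [(0.87, [515.6, 194.9, 2.5])]
collet_mouth top [(0.8, [512.3, 191.8, 83.5])]
collet_mouth scene [(0.57, [513.7, 193.4, 80.8])]
bar_knob top [(0.64, [515.5, 110.9, 97.9])]
bar_knob scene [(0.69, [518.5, 114.9, 98.1])]
deli_cup top [(0.94, [641.1, -246.3, 1.9])]
deli_cup scene [(0.98, [640.6, -244.8, -0.6])]
label_roll top [(0.78, [575.5, 9.4, 1.0])]
label_roll scene [(0.89, [578.6, 9.7, -1.8])]
{'t': 1.0, 'joints': array([ 1.20096313,  0.46750383, -0.01163247,  1.60269293,  0.00594586,
        1.07142136, -0.05632238]), 'joint_velocities': array([ 1.25052584e-03, -4.64256604e-04,  4.42485844e-04, -8.43533998e-04,
        1.89750567e-05,  1.60595655e-03,  2.73352418e-04]), 'joint_torque': array([ 8.08569566e-04, -5.20420325e+01, -1.22661007e-02, -2.44053519e+01,
       -5.66643651e-02,  1.13863265e-02,  3.93574760e-05]), 'tcp_pos': array([ 208.67257637, -615.59559607,  214.59280352]), 'tcp_rot': array([3.09975692e+00, 5.10965162e-01, 3.75164443e-05]), 'contact_force': array([-0.26485975, -0.24766681,  0.02109507]), 'wrist_torque': array([0.00807617, 0.00586069, 0.00543079]), 'grip_width': 0.9987256325500079}
```

View pics/top.png

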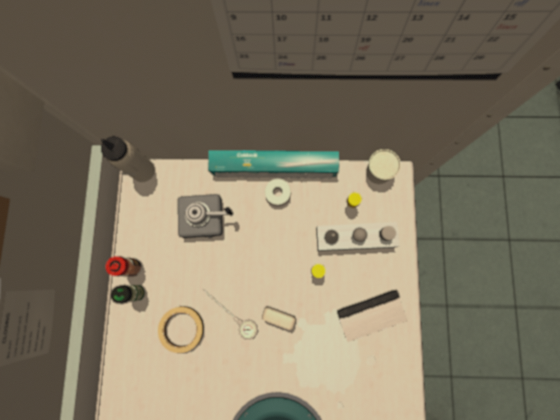

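View pics/scene.png

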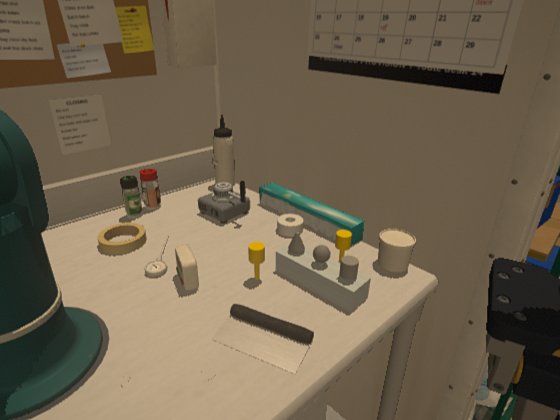

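The straight grey stone is the one at the right end of the rack (388,233 in the top view). The yellow look-alikes stand at (354,200) and (318,271), and the collet is at (198,213) with its knob at (229,211). Next I'll take a wrist view over each.

```bash
cat >> h.py <<'E'
from scipy.spatial.transform import Rotation as Ro
def down(psi): return (Ro.from_euler('z',psi)*Ro.from_euler('x',np.pi)).as_rotvec()
E
python3 - <<'E'
from h import *
print(viewer.camera_info("wrist"))
for p in ([475,-242,53],[514,193,95],[515,112,85]):
    for s in np.arange(-2,2.1,.5)*np.pi/2: 
        j=kin.ik(p,down(s)); print(p,round(s,2),None if j is None else np.round(j,2))
robot.movep([440,-242,260],down(np.pi/2)); robot.hold(.3)
ci=viewer.camera_info("wrist"); shot("wrist","w1.png")
for n in "stone_straight_head stone_straight_tip stone_pointed_head stone_round_head rack".split(): print(n,find(n,"wrist",ci))
robot.movep([470,193,300],down(np.pi/2)); robot.hold(.3)
ci=viewer.camera_info("wrist"); shot("wrist","w2.png")
for n in "sharpener collet_mouth collet_floor bar_knob".split(): print(n,find(n,"wrist",ci))
print(robot.observe()["t"])
E
```

```text
{'camera_matrix': array([[302.1431069 ,   0.        , 280.29194578],
       [  0.        , 302.1431069 , 203.93953894],
       [  0.        ,   0.        ,   1.        ]]), 'R': array([[ 3.20978781e-01, -9.47086179e-01,  6.26846969e-04],
       [-9.10080543e-01, -3.08253788e-01,  2.77007234e-01],
       [-2.62156495e-01, -8.94839255e-02, -9.60867628e-01]]), 't': array([-650.11345228,  -31.62387105,  389.68008934])}
[475, -242, 53] -3.14 [ 0.89  0.6  -0.61  1.97  0.51  0.73  1.55]
[475, -242, 53] -2.36 [ 1.31  1.06 -1.33  1.95  1.15  1.19  1.87]
[475, -242, 53] -1.57 [ 0.24  0.51  0.21  2.01 -0.17  0.64 -2.58]
[475, -242, 53] -0.79 [ 0.36  0.5   0.05  2.   -0.04  0.64 -1.91]
[475, -242, 53] 0.0 [ 0.51  0.51 -0.12  1.99  0.1   0.64 -1.25]
[475, -242, 53] 0.79 [ 0.63  0.52 -0.27  1.99  0.22  0.66 -0.57]
[475, -242, 53] 1.57 [ 0.74  0.55 -0.42  1.98  0.34  0.68  0.11]
[475, -242, 53] 2.36 [ 0.81  0.57 -0.5   1.97  0.41  0.7   0.84]
[475, -242, 53] 3.14 [ 0.89  0.6  -0.61  1.97  0.51  0.73  1.55]
[514, 193, 95] -3.14 [ 0.41  0.82 -1.16  1.89  0.88  1.06  0.43]
[514, 193, 95] -2.36 [ 0.38 
[... 840 characters left out ...]
9 -0.78  1.96  0.56  0.82 -1.54]
[515, 112, 85] 1.57 [ 0.34  0.59 -0.79  1.96  0.57  0.82 -0.77]
[515, 112, 85] 2.36 [ 0.35  0.6  -0.81  1.96  0.59  0.83  0.01]
[515, 112, 85] 3.14 [ 0.38  0.61 -0.84  1.96  0.61  0.84  0.77]
stone_straight_head [(0.84, [473.2, -241.2, 66.7]), (0.75, [387.9, -84.8, 61.6]), (0.72, [553.3, -171.4, 61.8]), (0.58, [466.3, -114.8, 66.4])]
stone_straight_tip [(0.4, [473.1, -238.1, 65.1])]
stone_pointed_head [(0.76, [466.7, -116.3, 68.5])]
stone_round_head []
rack [(0.79, [471.1, -185.4, 0.3])]
sharpener [(0.67, [516.4, 195.7, 1.2])]
collet_mouth [(0.83, [514.2, 196.4, 82.1])]
collet_floor [(0.86, [514.5, 194.7, 40.9])]
bar_knob [(0.68, [514.1, 116.0, 97.4])]
5.3833
```

View pics/w1.png

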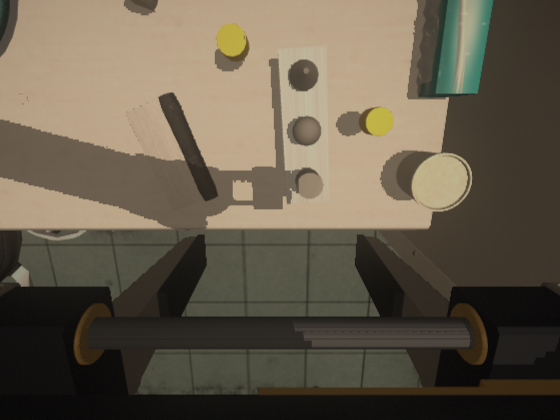

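View pics/w2.png

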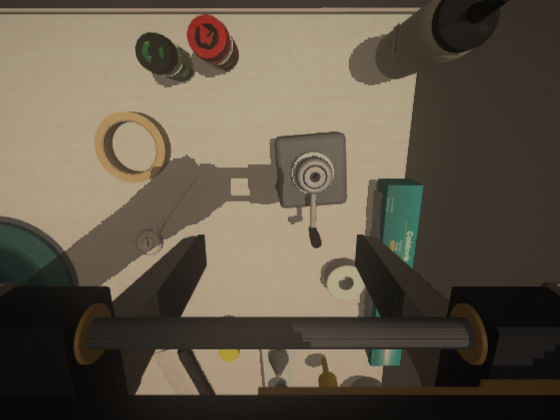

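Straight head at about (311,183) in the first wrist view. Collet bore at about (315,177) and knob at (315,237) in the second. I'll now take matched close-ups straight above each, with the same relative camera pose so the calibration bias cancels.

Run:
```python
from h import *
import pickle
D={}
out=[]
for k,p in (("c",[514.2,195,232]),("s",[474,-241.5,234])):
    robot.movep([p[0],p[1],300],down(np.pi/2)); robot.servo_line(p,feed=150); robot.hold(.5)
    ci=viewer.camera_info("wrist"); im=shot("wrist",k+".png"); D[k]=(ci,robot.observe()["tcp_pos"],im)
    for n in (("collet_mouth","bar_knob","sharpener") if k=="c" else ("stone_straight_head","rack")): print(n,find(n,"wrist",ci))
    C=-ci["R"].T@ci["t"]; print(C.round(1), D[k][1].round(1))
    q=ci["camera_matrix"]@(ci["R"]@np.array([p[0],p[1],p[2]-150])+ci["t"]); q=q[:2]/q[2]; print(q)
    c=q.round().astype(int)
    x0,y0=max(c[0]-65,0),max(c[1]-70,0); print(x0,y0)
    out.append(cv2.resize(im[y0:y0+150,x0:x0+130],(390,450),interpolation=cv2.INTER_CUBIC))
pickle.dump(D,open("D.pkl","wb"))
cv2.imwrite("pics/cs.png",np.hstack(out)[:,:,::-1])
```

```text
collet_mouth [(0.66, [515.0, 196.0, 84.7])]
bar_knob [(0.9, [517.6, 118.9, 94.4])]
sharpener [(0.59, [513.5, 194.3, 2.4])]
[513.9 272.9 401.2] [514.2 195.  232.1]
[280.75568503 191.54574942]
216 122
stone_straight_head [(0.96, [387.7, -85.7, 60.3]), (0.78, [475.7, -241.4, 65.4]), (0.78, [554.0, -172.6, 58.2])]
rack [(0.59, [470.3, -184.5, 0.7])]
[ 473.6 -163.6  403.2] [ 474.  -241.6  234.1]
[280.80331917 191.40746987]
216 121
```

View pics/cs.png

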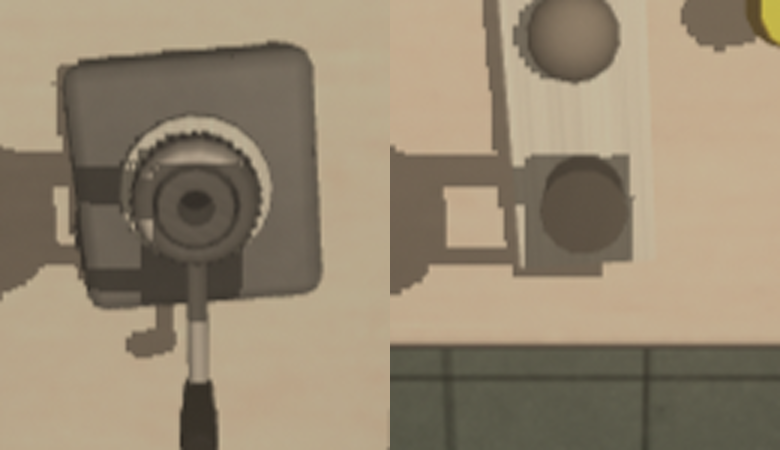

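The bore centre is at about (281,191) and the head's top disc at about (281,191). Both are within 0.5 px of the predicted points, so the stone is at about (474,-241.3) and the collet at about (514.4,195.2). Grasping now.

Run:
```python
from h import *
grip(.65)
robot.servo_line([474,-241.3,100],feed=150); robot.servo_line([474,-241.3,53],feed=60)
grip(0.0,30); robot.hold(.2); o=robot.observe(); print(o["grip_width"]*92,o["contact_force"].round(1),o["tcp_pos"].round(1))
robot.servo_line([474,-241.3,180],feed=120); robot.hold(.3)
o=robot.observe(); print(o["grip_width"]*92,o["contact_force"].round(1))
robot.movep([514.4,195.3,180],down(np.pi/2)); robot.hold(.5)
o=robot.observe(); print(o["grip_width"]*92,o["contact_force"].round(1),o["tcp_pos"].round(1),o["t"])
a=shot("scene");
for n in("stone_straight_tip","stone_straight_head","collet_mouth"): print(n,find(n,"scene"))
ci=viewer.camera_info("wrist");b=shot("wrist")
for n in("stone_straight_tip","stone_straight_head","bar_knob"): print(n,find(n,"wrist",ci))
c=cv2.resize(a[140:240,170:290],(480,400),interpolation=cv2.INTER_CUBIC)
d=cv2.resize(b[120:270,220:340],(320,400),interpolation=cv2.INTER_CUBIC)
cv2.imwrite("pics/h.png",np.hstack([c,d])[:,:,::-1])
```

```text
30.337514380625294 [-0.   0.   1.8] [ 474.1 -241.4   53.1]
30.23551787437343 [ 0.1  0.5 -1.2]
30.3581308255581 [ 0.9  0.4 -0.5] [514.4 195.2 180. ] 16.825
stone_straight_tip [(0.87, [386.2, -90.1, -2.5]), (0.76, [553.5, -166.2, -1.0]), (0.73, [508.7, 191.5, 136.5])]
stone_straight_head [(0.98, [391.2, -85.7, 58.9]), (0.84, [550.1, -163.8, 58.9]), (0.48, [515.3, 191.2, 195.0])]
collet_mouth [(0.74, [515.0, 197.0, 82.4]), (0.46, [514.5, 118.2, 98.5])]
stone_straight_tip [(0.82, [516.7, 195.3, 135.7])]
stone_straight_head [(0.56, [515.5, 196.2, 192.7])]
bar_knob [(0.61, [517.9, 116.3, 93.9])]
```

View pics/h.png

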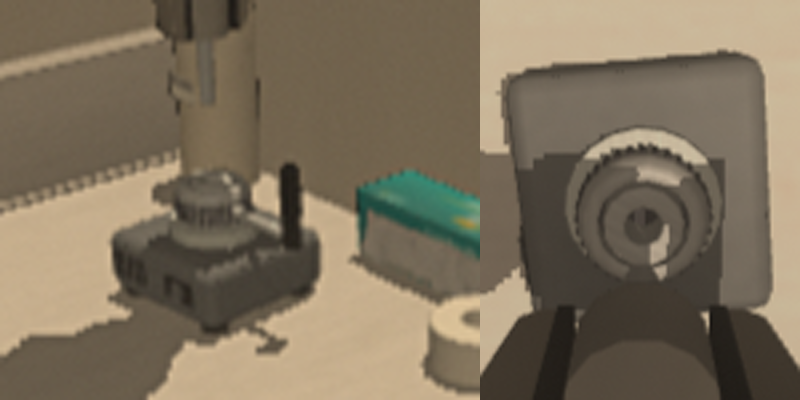

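The stone is held upright above the collet in the scene crop, with its shank at (207,70). Inserting with force checks.

Run:
```python
from h import *
x,y=514.4,195.3
robot.servo_line([x,y,133],feed=100); robot.hold(.1)
f0=robot.observe()["contact_force"]; print(f0.round(1))
for z in (129,127,125,121,115,108,101,97,95,94,93):
    robot.servo_line([x,y,z],feed=30); o=robot.observe(); f=o["contact_force"]-f0; print(z,o["tcp_pos"].round(1),f.round(1))
    if abs(f[2])>8: break
print(o["t"],o["wrist_torque"].round(2))
```

```text
[ 0.2  0.9 -1.5]
129 [514.4 195.2 129. ] [-0.2 -0.8  0.4]
127 [514.3 195.3 126.9] [-0.4 -1.7  0.4]
125 [514.3 195.3 124.8] [-0.2 -0.8  1.1]
121 [514.3 195.3 120.8] [ 0.5 -0.8  0.3]
115 [514.2 195.3 114.7] [-1.3 -1.3  1.1]
108 [514.2 195.2 107.8] [-0.4 -0.5  1. ]
101 [514.2 195.2 100.8] [-0.2 -0.8  0. ]
97 [514.3 195.2  96.8] [-0.9 -0.6  0.2]
95 [514.3 195.2  94.9] [-1.1 -1.1  0.9]
94 [514.4 195.3  94. ] [-1.  -0.7  0.4]
93 [514.6 195.4  93.2] [ 0.  -0.3  3.1]
21.1583 [-0.03 -0.13  0.02]
```

Seated at the floor with only about 3 N of contact. Release, retreat and get the knob position.

Run:
```python
from h import *
grip(.6); robot.hold(.2)
robot.servo_line([514.4,195.3,200],feed=200)
robot.movep([516,115.5,200],down(np.pi/2)); robot.hold(.3)
ci=viewer.camera_info("wrist"); b=shot("wrist","k.png")
for n in("stone_straight_tip","stone_straight_head","bar_knob","collet_mouth"): print(n,find(n,"wrist",ci))
q=ci["camera_matrix"]@(ci["R"]@np.array([516,115.5,114])+ci["t"]); print(q[:2]/q[2])
cv2.imwrite("pics/k2.png",cv2.resize(b[60:260,190:370],(540,600),interpolation=cv2.INTER_CUBIC)[:,:,::-1])
a=shot("scene");print(find("stone_straight_head","scene"),find("bar_knob","scene"))
j=None
for a in np.linspace(0,1.6,5):
    th=-1.546-a; j=kin.ik([514.4+80*np.cos(th),195.3+80*np.sin(th),84],down(np.pi/2-a)); print(None if j is None else np.round(j,2))
print(robot.observe()["t"])
```

```text
stone_straight_tip [(0.54, [552.8, -168.1, -1.6])]
stone_straight_head [(0.95, [516.4, 198.7, 105.1])]
bar_knob [(0.65, [515.5, 117.2, 95.8])]
collet_mouth []
[281.31125632 210.29912635]
[(0.8, [551.8, -166.1, 57.9]), (0.58, [514.3, 192.5, 107.7]), (0.58, [388.7, -85.6, 61.2])] [(0.78, [515.2, 115.0, 96.1])]
[ 0.36  0.62 -0.83  1.96  0.61  0.84 -0.8 ]
[ 0.31  0.54 -0.76  2.03  0.53  0.78 -1.18]
[ 0.21  0.49 -0.69  2.08  0.46  0.73 -1.58]
[ 0.09  0.45 -0.62  2.1   0.4   0.71 -1.99]
[-0.04  0.44 -0.54  2.09  0.35  0.7  -2.41]
23.7
```

View pics/k2.png

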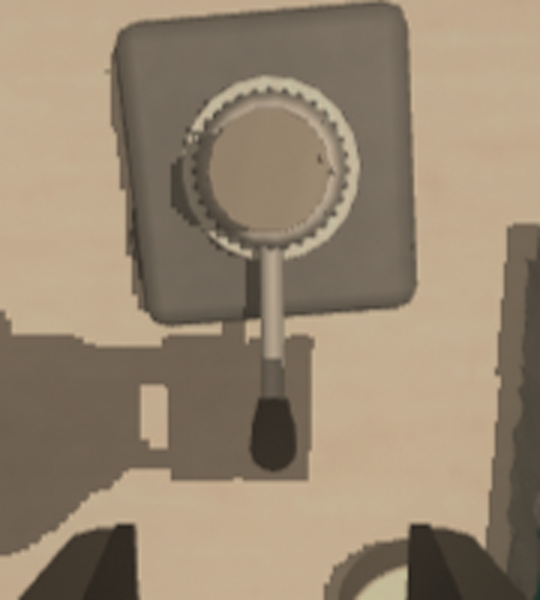

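The stone sits seated in the nut: head centre z is about 108, as expected. The knob's top is at about (281,209) against a predicted (281,210). Swinging it now.

Run:
```python
from h import *
grip(.45)
robot.servo_line([515.9,115.5,120],feed=150); robot.servo_line([515.9,115.5,84],feed=60)
grip(0.0,15); o=robot.observe(); f0=o["contact_force"]; print(o["grip_width"]*92,f0.round(1))
for a in np.arange(.1,1.75,.1):
    th=-1.551-a; u=np.array([np.sin(th),-np.cos(th)])
    robot.servo_line([514.4+80*np.cos(th),195.3+80*np.sin(th),84],feed=60,rotation=down(np.pi/2-a))
    o=robot.observe(); p=o["tcp_pos"]; f=o["contact_force"]-f0
    print(round(a,2),p.round(1),"ang",round(-1.551-np.unwrap([-1.5,np.arctan2(p[1]-195.3,p[0]-514.4)],)[1],3),"tan",round(f[:2]@u,1),f.round(1),round(o["grip_width"]*92,1))
    if abs(f[:2]@u)>25: break
print(o["t"])
```

```text
13.766423982338017 [ 0.1 -0.6  1.4]
0.1 [507.6 115.8  84.1] ang 0.105 tan 1.6 [-1.6  0.3  1.6] 13.2
0.2 [499.9 116.9  84.1] ang 0.203 tan 1.8 [-1.5  1.6  0.8] 13.4
0.3 [492.2 118.7  84.1] ang 0.302 tan 1.6 [-1.2  1.8  1.7] 13.2
0.4 [484.8 121.3  84.1] ang 0.4 tan 1.6 [-0.8  2.1  0.8] 13.6
0.5 [477.5 124.7  84.1] ang 0.501 tan 2.1 [-1.1  2.5  1.3] 13.5
0.6 [470.7 128.7  84.1] ang 0.601 tan 1.8 [-0.1  3.2  1.2] 13.4
0.7 [464.3 133.5  84.1] ang 0.701 tan 2.7 [-0.6  3.6  2.3] 13.1
0.8 [458.4 138.8  84.1] ang 0.801 tan 1.8 [0.8 3.5 0.9] 13.7
0.9 [453.1 144.7  84.1] ang 0.9 tan 2.4 [ 1.   4.  -0.5] 13.2
1.0 [448.3 151.   84.1] ang 1.0 tan 2.7 [2.  4.5 0.2] 13.4
1.1 [444.3 157.8  84.1] ang 1.1 tan 2.5 [3.4 4.7 0.2] 13.6
1.2 [440.9 165.   84.1] ang 1.199 tan 1.8 [ 4.3  3.8 -0.4] 13.5
1.3 [438.3 172.4  84.1] ang 1.298 tan 1.8 [ 3.8  3.1 -0.2] 13.3
1.4 [436.4 180.   84.1] ang 1.397 tan 2.4 [5.  3.4 0.8] 13.7
1.5 [435.2 187.8  84.1] ang 1.496 tan 1.6 [4.8 2.  0. ] 13.5
1.6 [435.2 191.4  83.9] ang 1.541 tan -7.6 [ 5.3 -7.6  5.4] 13.5
1.7 [435.7 191.7  83.5] ang 1.544 tan -24.8 [  6.7 -25.7  13.8] 14.0
30.8833
```

The hard stop was reached after about 1.54 rad of travel. Relax, release, retreat and verify.

Run:
```python
from h import *
th=-1.551-1.545
robot.servo_line([514.4+80*np.cos(th),195.3+80*np.sin(th),84],feed=30,rotation=down(np.pi/2-1.545)); robot.hold(.2)
print(robot.observe()["contact_force"].round(1))
grip(.4); robot.hold(.2)
p=robot.observe()["tcp_pos"]
robot.servo_line([p[0],p[1],230],feed=150); robot.movep([514,150,280],down(np.pi/2)); robot.hold(.4)
ci=viewer.camera_info("wrist"); b=shot("wrist")
for n in("stone_straight_head","bar_knob"): print(n,find(n,"wrist",ci))
a=shot("scene"); t=shot("top")
for n in "stone_straight_head stone_pointed_head stone_round_head bar_knob deli_cup label_roll".split(): print(n,find(n,"scene"),find(n,"top"))
cv2.imwrite("pics/f.png",np.hstack([cv2.resize(a[120:320,170:440],(486,360)),cv2.resize(b[90:290,190:364],(313,360))])[:,:,::-1])
o=robot.observe();print(o["t"],o["contact_force"].round(1))
```

```text
[ 5.8 -2.9  1.5]
stone_straight_head [(0.86, [554.9, -168.8, 61.3]), (0.69, [516.3, 196.0, 106.9]), (0.2, [519.1, 195.9, 47.0])]
bar_knob [(0.64, [434.8, 191.7, 97.0])]
stone_straight_head [(0.82, [392.7, -85.2, 61.4]), (0.65, [517.7, 194.7, 107.1]), (0.64, [552.1, -163.1, 56.7])] [(0.68, [549.0, -165.1, 62.2]), (0.65, [387.8, -91.4, 62.8])]
stone_pointed_head [(0.58, [461.7, -116.5, 67.2])] [(0.74, [465.8, -116.0, 71.2])]
stone_round_head [(0.71, [468.6, -177.3, 68.4])] [(0.57, [466.3, -182.4, 64.3])]
bar_knob [(0.83, [435.2, 188.4, 97.7])] [(0.37, [469.9, -117.8, 71.0])]
deli_cup [(0.83, [638.8, -246.3, -0.4])] [(0.57, [639.0, -246.9, -0.7])]
label_roll [(0.71, [578.2, 10.8, 1.0])] [(0.55, [578.3, 8.8, 1.7])]
36.175 [-0.5 -0.3  0.4]
```

View pics/f.png

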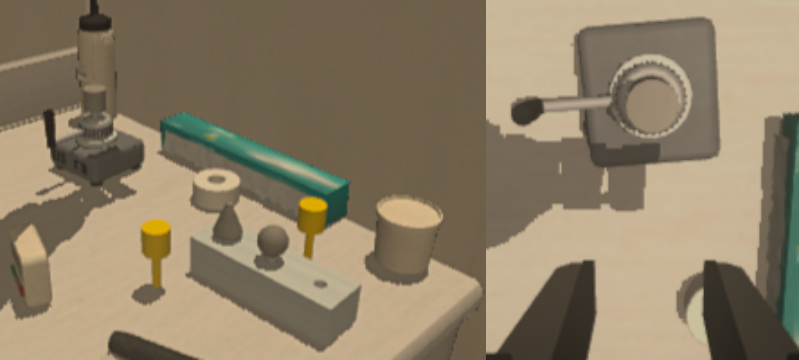

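The stone stands upright in the collet at (95,97) in the scene crop. The bar points to -x, the other two stones and the bystanders haven't moved, and the arm is clear. Handing in.

```bash
python3 -c "
from h import *
robot.job_done()"
```

```text
the job is handed in; nothing more can be done
```

I set the straight-headed stone fully down in the collet and turned the tommy bar clockwise to its hard stop, then handed the job in. No verdict is reported. I made the last checks at 36.2 s of the 50 s allowed.

- **Seating:** the shank went in with at most about 3 N, and only when it touched the floor. The head's centre then measured about 107 mm above the table (108 expected), and the stone looked upright in the pictures.
- **Nut:** it stopped hard after about 1.54 rad of travel, with a force of about 25 N. The final knob direction fits a nut angle near 1.6. I didn't measure that angle directly, nor the jaw force or the lean.
- **Everything else:** the pointed and round stones, the deli cup and the label roll all measured within about 5 mm of their starts, which is about the error of the measurement. The yellow look-alikes were not touched.
- **Checks that disagreed:** in the last overhead picture the network missed the seated stone and reported the knob at the pointed stone, with low confidence (0.37). The wrist and scene cameras agreed on both.

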